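# Park both tube-mixer direction levers at off

## Robot

A 6-joint arm with a two-finger parallel gripper is mounted at the origin on the work surface. World frame = base frame: x ahead of the robot, y to its left, z up, the work surface at z = 0. Lengths are in m, angles in rad, forces in N, time in s.
With the tool pointing down it reaches from about 0.35 to 0.975 m from the base axis. Payload 4.9 kg.
Tool frame: the origin (TCP) lies between the finger pads; the fingertips stand 17 mm ahead of it and the grasp point (between the pads) lies 2 mm behind it; z points along the fingers, y is the line along which they close (so a half turn about z gives the same grasp; the last joint's range is limited). The gripper opens to 85 mm and grips with 20 to 120 N. Pads are 22 mm wide; open, the fingers measure 114 mm over their backs; the gripper's body (76 mm by 85 mm) begins 54 mm behind the grasp point. The pads swing forward as they close: fully open they stand 13 mm farther back than shut.
Start: joints at [-1.432, 0.053, 1.613, -0, 1.476, -0.119], TCP at [0.159, -0.604, 0.248] pointing down, gripper open.
Joint ranges: [-3.01, 3.01], [-1.01, 2.22], [0.06, 2.58], [-1.02, 4.17], [0.09, 2.62], [-3.14, 3.14]. Speed limits (rad/s): [2.57, 2.57, 3.14, 3.14, 3.14, 3.14].

## Interface

Orientations are given as a unit quaternion [x, y, z, w].
In Python, from plant import robot gives the robot as it stands. The module is installed in compiled form; this text tells all that it offers.
- The arm moves only by the tool drive_tool, never from a script. Its arguments are lists of equal length, an entry for each row: "xyz": the shift along the tool's x, y, z in cm, a list of three; "yaw": the turn about the tool's z in degrees. In form: {"xyz": [[dx, dy, dz], ...], "yaw": [yaw, ...]}. A call has 1 to 10 rows; each row is the pose to reach, as a shift and turn from the pose commanded when the call began, along the tool's axes at that moment; what a row does not reach only later rows make up. A row lasts 1/8 s, in which the tool goes at most 62.5 mm and 10.7 degrees, less where a joint would pass 70% of its speed; a pose out of reach is approached as far as the arm can. A call with a gripper value outside its range is refused whole. "grip" is the gripper command: -1 is fully open, 1 is shut, values between are in proportion, set as the call begins (left out, the last holds). The fingers move at their own pace and stop on an object; the grip force is fixed at half the most. Time passes only in rows, so rows that repeat a pose let the fingers close. It gives the time, the measured TCP pose, the force, the opening and the grip force at its end, in the units of the state.
- robot.observe(): the state, without advancing time (a new reading comes with each control period).
- robot.snapshot(name): name is "scene" or "top"; returns the picture (400x640x3 uint8, red, green, blue); there is no depth.
- robot.calibration(name): a dict with "fx", "fy", "cx", "cy" (pixels), "k1" (the pictures are not rectified: a ray, as slopes to the right and down, at radius r is drawn at 1 + k1 r^2 times it, then the intrinsics apply), "world_to_cam" (4x4, takes a point from world to camera coordinates). Camera axes: x right, y down, z forward; pixel columns grow to the right and rows downward; lengths in m; the calibration is good to about 2 mm. A picture is of the moment at which its call begins. calibration takes no time and is no camera call.
- robot.finish_job(): hands the job in; it is judged then, once.
Trained networks look in the newest picture that a camera, given by its name, has taken for a name from the list of things; names that differ only in an ending like _2 or _b are one class to them, and where a whole thing is asked for, a point or a joint stands for the part that bears it (a point fixed in the world has none). Each returns a list of dicts, best first, with "confidence" (0 to 1); they miss things now and then, are a little off and sometimes report something else, mostly with a low value. They report only what shows in the picture. A call takes as long as a camera call.
- robot.boxes_of(camera, label): "centre" ([x, y, z] in m, in the coordinates of the camera as it stood for that picture, good to about 4 mm: the middle of the surface that is visible of it).
The state is a dict: "clock": time; "q": joint angles; "qd": joint speeds; "effort": joint torques, N m; "ee_pos": TCP position; "tcp_rot": TCP orientation; "force": force on the tool from outside, world axes, zero at the start; "torque": the same for the moment, N m; "gripper_width": opening from 0.0 (shut) to 1.0 (fully open); "gripper_force": force on a finger pad.
Only numpy, scipy, OpenCV 4.12 (cv2) and the standard library are available. Lean on these libraries where they do the work, as an engineer would, in place of code of your own. Each camera call takes 0.05 s, during which the arm holds its last target. There are 200 camera calls.

## Task

The two tube roller mixers on the bench, one red and one blue, were cut off at the wall with their direction levers still thrown over. Set both levers to their upright centre off position so that nothing starts when the power returns, without throwing either lever over to the opposite direction. Leave the sample tubes on the rollers and the other things on the bench where they are.

Things in the scene. Friction and masses are not known exactly. Their poses are not given: they have to be found in the camera images.
- red_mixer: red tube roller mixer, fixed: white, 220 (x) x 170 (y) mm, red stripe on its front. Origin: centre of underside, z up, x away from the stripe (from the robot at yaw 0). Flat-topped switch housing 80 mm high fills x -110 to -30; the lever stands in the middle of its top, a white line there marks off. Behind it four rollers along x, tops 70 mm high, and an end plate 75 mm high.
- red_mixer_lever (a joint): red mixer's three-position direction lever. 0 = upright = off; positive leans to the mixer's +y (robot's left at yaw 0). Starts near +0.5 rad. Hinge: along the mixer's x through its (-70, 0, 80) mm. Sprung rest positions: the stops at -0.5 and +0.5 and a detent at 0; humps between them near -0.29 and +0.29. About 3 N at the tip (5 N halfway up) pushes it over a hump; it then jumps to the next detent by itself.
- red_mixer_tip (a point): centre of the top end of the red lever, on its axis, 90 mm from the pivot. The lever's upper 55 mm is a red round grip 22 mm in diameter, below it a 12 mm steel stem with a black rubber boot; tip 170 mm above the table when upright, 159 mm when thrown.
- blue_mixer: blue tube roller mixer, fixed: white, 220 (x) x 170 (y) mm, blue stripe on its front. Origin: centre of underside, z up, x away from the stripe (from the robot at yaw 0). Flat-topped switch housing 80 mm high fills x -110 to -30; the lever stands in the middle of its top, a white line there marks off. Behind it four rollers along x, tops 70 mm high, and an end plate 75 mm high.
- blue_mixer_lever (a joint): blue mixer's three-position direction lever. 0 = upright = off; positive leans to the mixer's +y (robot's left at yaw 0). Starts near -0.5 rad. Hinge: along the mixer's x through its (-70, 0, 80) mm. Sprung rest positions: the stops at -0.5 and +0.5 and a detent at 0; humps between them near -0.29 and +0.29. About 3 N at the tip (5 N halfway up) pushes it over a hump; it then jumps to the next detent by itself.
- blue_mixer_tip (a point): centre of the top end of the blue lever, on its axis, 90 mm from the pivot. The lever's upper 55 mm is a blue round grip 22 mm in diameter, below it a 12 mm steel stem with a black rubber boot; tip 170 mm above the table when upright, 159 mm when thrown.
- red_tube: loose capped sample tube, red cap, 28 mm diameter x 100 mm, lying on the red mixer's rollers, top about 91 mm above the table; origin at its middle. To be left there.
- blue_tube: loose capped sample tube, blue cap, 28 mm diameter x 100 mm, lying on the blue mixer's rollers, top about 91 mm above the table; origin at its middle. To be left there.
- wash_bottle: yellow bottle with white cap, 60 mm diameter x 150 mm high; origin under its centre. Bystander.
- beaker: glass beaker, 70 mm diameter x 90 mm high; origin under its centre. Bystander.
- slide_box: blue slide box 70 x 110 x 30 mm, long side along its y; origin under its centre. Bystander.
- stain_jar: amber jar with black lid, 56 mm diameter x 75 mm high; origin under its centre. Bystander.
- pot: empty red plastic pot, 72 mm diameter x 80 mm high; origin under its centre. Bystander.

How it is judged:
By the outcome, as a careful person would: the job done as asked, in the order asked, and still so for the second after the job is handed in, with the robot touching nothing.
It also fails if it takes over 48 s, if anything falls off the work surface, if the arm or the gripper's body presses on something with over 40 N, if the wrist force passes 120 N, or if a joint passes its speed limit or range.

## Working session

There is one attempt and no reset: what is moved stays moved. The work goes in short steps, Python scripts to look and compute and a tool call to move; the robot and the scene stay as the last step left them, time stands still between calls to the robot, and variables do not carry over. Pictures are saved under pics/ and viewed, at most 10 in all, crops included, and the job is handed in when it is done.

Besides the shell and the picture viewer there is one more tool, called as name(argument=value, ...) on one line, values as JSON. drive_tool: Moves the arm, as the interface text tells. Its arguments: {"type":"object","properties":{"xyz":{"type":"array","items":{"type":"array","items":{"type":"number"}}},"yaw":{"type":"array","items":{"type":"number"}},"grip":{"type":"number"}},"required":["xyz","yaw"]}

```bash
mkdir -p pics; cat > h.py <<'E'
import numpy as np, cv2
from plant import robot
def snap(n,f):
    im=robot.snapshot(n); cv2.imwrite('pics/'+f,im[:,:,::-1]); return im
def w(n,p):
    T=np.array(robot.calibration(n)['world_to_cam']); return (np.linalg.inv(T)@np.r_[p,1])[:3]
def ray(n,u,v,z):
    c=robot.calibration(n); a=np.array([(u-c['cx'])/c['fx'],(v-c['cy'])/c['fy']]); s=a.copy()
    for _ in range(20): s=a/(1+c['k1']*(s@s))
    T=np.linalg.inv(np.array(c['world_to_cam'])); d=T[:3,:3]@np.r_[s,1]; o=T[:3,3]
    return o+d*(z-o[2])/d[2]
def pix(n,p):
    c=robot.calibration(n); q=np.array(c['world_to_cam'])@np.r_[p,1]; s=q[:2]/q[2]; s=s*(1+c['k1']*(s@s))
    return np.array([s[0]*c['fx']+c['cx'],s[1]*c['fy']+c['cy']])
E
python3 - <<'E'
from h import *
np.set_printoptions(precision=3,suppress=True)
for n in ('top','scene'):
    snap(n,n+'1.png')
    for l in ['red_mixer','blue_mixer','red_mixer_lever','blue_mixer_lever','red_mixer_tip','blue_mixer_tip','red_tube','blue_tube','wash_bottle','beaker','slide_box','stain_jar','pot']:
        print(n,l,[(w(n,d['centre']).round(3),round(d['confidence'],2)) for d in robot.boxes_of(n,l)[:2]])
    print(np.linalg.inv(np.array(robot.calibration(n)['world_to_cam'])))
o=robot.observe();print(o['clock'],o['ee_pos'],o['tcp_rot'],o['force'])
E
```

```text
top red_mixer [(array([ 0.663, -0.26 ,  0.071]), 0.77)]
top blue_mixer [(array([0.654, 0.163, 0.067]), 0.68)]
top red_mixer_lever [(array([ 0.692, -0.216,  0.094]), 0.63), (array([ 0.603, -0.253,  0.145]), 0.43)]
top blue_mixer_lever [(array([0.58 , 0.155, 0.135]), 0.53)]
top red_mixer_tip [(array([ 0.601, -0.254,  0.145]), 0.52)]
top blue_mixer_tip [(array([0.583, 0.155, 0.132]), 0.4)]
top red_tube [(array([ 0.696, -0.218,  0.093]), 0.42)]
top blue_tube [(array([0.682, 0.119, 0.092]), 0.44)]
top wash_bottle [(array([0.526, 0.467, 0.102]), 0.68), (array([ 0.664, -0.258,  0.07 ]), 0.21)]
top beaker [(array([ 0.541, -0.494,  0.052]), 0.5)]
top slide_box [(array([0.409, 0.003, 0.032]), 0.71)]
top stain_jar [(array([ 0.405, -0.528,  0.081]), 0.54)]
top pot [(array([0.39 , 0.541, 0.04 ]), 0.7)]
[[-0.017 -0.997  0.08   0.416]
 [-1.     0.017  0.003  0.012]
 [-0.004 -0.08  -0.997  1.646]
 [ 0.     0.     0.     1.   ]]
scene red_mixer [(array([ 0.709, -0.259,  0.071]), 0.74)]
scene blue_mixer [(array([0.693, 0.159, 0.072]), 0.71)]
scene red_mixer_lever [(array([ 0.605, -0.249,  0.13 ]), 0.6
[... 153 characters left out ...]
29]), 0.51), (array([0.403, 0.513, 0.058]), 0.3)]
scene blue_mixer_tip [(array([0.592, 0.15 , 0.127]), 0.78)]
scene red_tube [(array([ 0.712, -0.218,  0.089]), 0.61)]
scene blue_tube [(array([0.697, 0.117, 0.088]), 0.56)]
scene wash_bottle [(array([0.549, 0.472, 0.074]), 0.68)]
scene beaker [(array([ 0.564, -0.472,  0.068]), 0.61)]
scene slide_box [(array([0.435, 0.008, 0.032]), 0.67)]
scene stain_jar [(array([ 0.425, -0.527,  0.061]), 0.88)]
scene pot [(array([0.404, 0.515, 0.058]), 0.93)]
[[ 0.115  0.578 -0.808  1.438]
 [ 0.993 -0.049  0.105 -0.114]
 [ 0.021 -0.815 -0.579  0.751]
 [ 0.     0.     0.     1.   ]]
1.4 [ 0.159 -0.604  0.248] [ 0.992  0.129  0.    -0.   ] [ 0.2   -0.118  0.084]
```

View pics/top1.png

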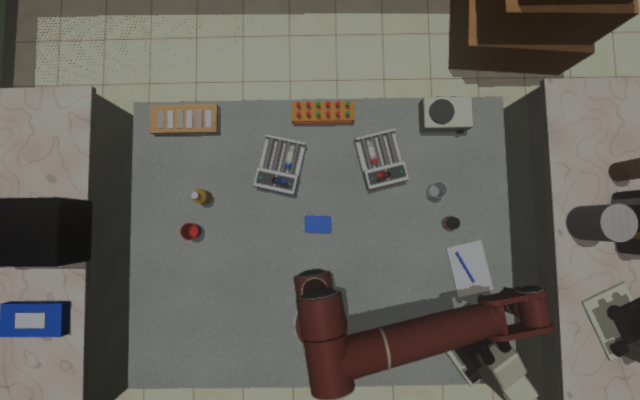

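View pics/scene1.png

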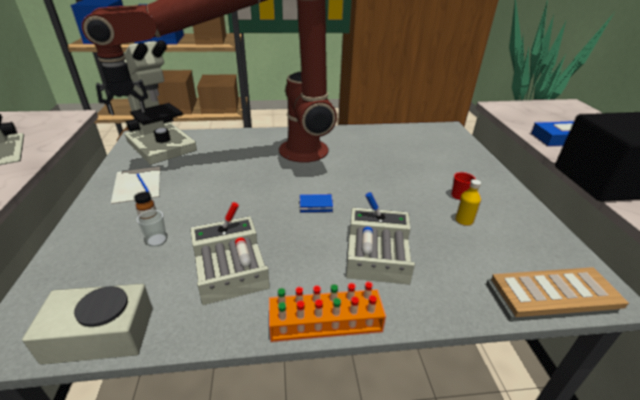

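The top view shows the red mixer at (382,160), the blue one at (280,166), both turned, and the slide box at (318,225). In the scene view the red lever at (232,211) leans to +y and the blue one at (373,202) to -y. I'll zoom in for the mixer yaws.

```bash
python3 - <<'E'
from h import *
a=cv2.imread('pics/top1.png')[125:205,245:415]; b=cv2.imread('pics/scene1.png')[185:305,180:420]
a=cv2.resize(a,(765,360),interpolation=cv2.INTER_CUBIC); cv2.imwrite('pics/topc.png',a)
b=cv2.resize(b,(792,396),interpolation=cv2.INTER_CUBIC); cv2.imwrite('pics/scenec.png',b)
E
```

```text
(no output)
```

View pics/topc.png

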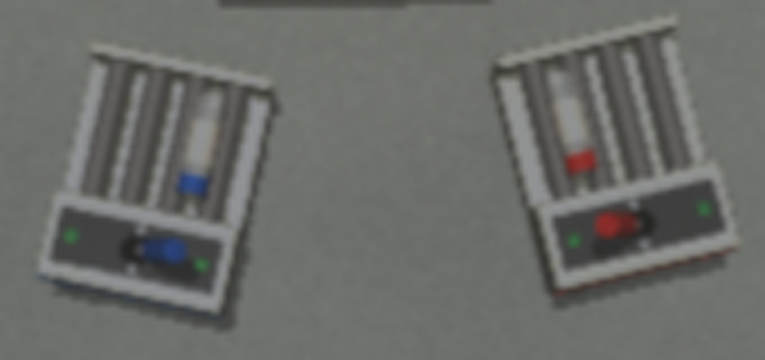

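View pics/scenec.png

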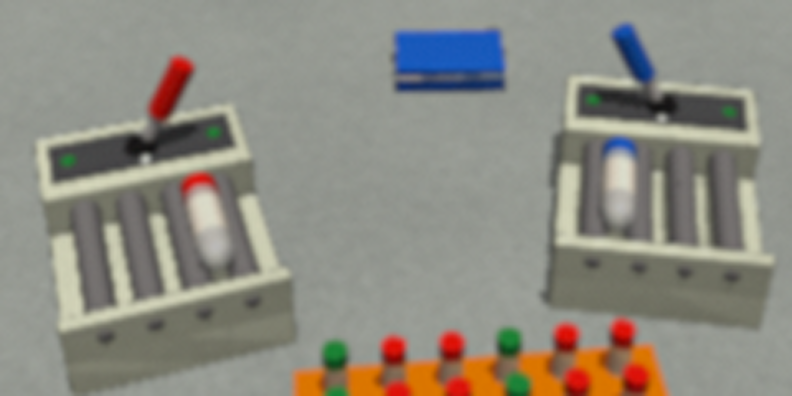

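The crops show the housing tops as clean quadrilaterals: blue at (42,275)-(238,230) and red at (558,288)-(715,167) in the top crop. Both levers are thrown inward. I'll fit the poses to these corners.

```bash
cat > fit.py <<'E'
from h import *
from scipy.optimize import least_squares
np.set_printoptions(precision=4,suppress=True)
L=[(-.11,.085,.08),(-.11,-.085,.08),(-.03,-.085,.08),(-.03,.085,.08),(.11,.085,.075),(.11,-.085,.075)]
C={'blue':dict(top=[(42,275),(222,312),(238,230),(58,195),(95,46),(272,84)],scene=[(752,92),(570,78),(562,127),(757,137),(773,262),(553,243)],tt=(180,250),ts=(623,33)),
'red':dict(top=[(558,290),(737,245),(715,167),(540,208),(497,66),(674,20)],scene=[(233,106),(38,142),(48,198),(250,152),(292,275),(60,332)],tt=(602,226),ts=(181,64))}
def loc(x,p): c,s=np.cos(x[2]),np.sin(x[2]); return np.array([x[0]+c*p[0]-s*p[1],x[1]+s*p[0]+c*p[1],p[2]])
for k,d in C.items():
    T=np.array(d['top'])/4.5+[245,125]; S=np.array(d['scene'])/3.3+[180,185]
    f=lambda x:np.r_[[pix('top',loc(x,l))-t for l,t in zip(L,T)],[pix('scene',loc(x,l))-t for l,t in zip(L,S)]].ravel()
    r=least_squares(f,[.66,.16 if k=='blue' else -.26,0]); x=r.x
    s=1 if k=='red' else -1
    tip=lambda a:loc(x,(-.07,-.09*np.sin(a)*-1,.08+.09*np.cos(a)))
    print(k,x,np.degrees(x[2]),'res',abs(r.fun).max(),'rms',r.fun.std(),'pivot',loc(x,(-.07,0,.08)),'tip',tip(.5*s),
      pix('top',tip(.5*s))-(np.array(d['tt'])/4.5+[245,125]),pix('scene',tip(.5*s))-(np.array(d['ts'])/3.3+[180,185]),'upright',tip(0))
E
python3 fit.py
```

```text
blue [ 0.6561  0.1602 -0.2254] -12.915107857627572 res 2.256895760876887 rms 0.8449962683278841 pivot [0.5879 0.1758 0.08  ] tip [0.5782 0.1338 0.159 ] [-1.0061  0.1383] [-1.9618 -1.7934] upright [0.5879 0.1758 0.17  ]
red [ 0.6718 -0.2553  0.2304] 13.199651668717879 res 2.483162539844045 rms 0.9296761991089386 pivot [ 0.6036 -0.2713  0.08  ] tip [ 0.5938 -0.2293  0.159 ] [ 0.0303 -0.1617] [ 0.9162 -1.6493] upright [ 0.6036 -0.2713  0.17  ]
```

Poses hold up: heights, tip reprojection (≤2 px) and reach all agree. The plan is to straddle each lever along its swing, close partway around the upright position, then open and lift. First I go above the red lever.

drive_tool(xyz=[[5.2,-2.3,0],[10.4,-4.6,0],[15.6,-6.9,0],[20.8,-9.2,0],[26,-11.5,0],[31,-13.8,0],[36,-16,0],[41.5,-18.5,0],[46.5,-20.8,0],[51.5,-23,0]], yaw=[0,0,0,0,0,0,0,0,1,1.6], grip=-1)

```text
clock: 2.65
ee_pos: [0.6, -0.2492, 0.2485]
tcp_rot: [0.993, 0.115, 0.0, 0.0]
force: [-0.3, -0.2, -0.2]
gripper_width: 1.001
gripper_force: 0.0
```

drive_tool(xyz=[[0,0,0],[0,0,0]], yaw=[0,0])

```text
clock: 2.9
ee_pos: [0.5986, -0.2506, 0.2481]
tcp_rot: [0.993, 0.115, -0.0, 0.0]
force: [0.0, -0.0, 0.3]
gripper_width: 0.999
gripper_force: 0.0
```

drive_tool(xyz=[[0,0,3],[0,0,5],[0,0,7],[0,0,8.5],[0,0,10],[0,0,10.5],[0,0,10.5]], yaw=[0,0,0,0,0,0,0])

```text
clock: 3.78
ee_pos: [0.5987, -0.2506, 0.1431]
tcp_rot: [0.993, 0.115, -0.0, -0.0]
force: [-0.6, 0.1, -0.1]
gripper_width: 1.002
gripper_force: 0.0
```

```bash
python3 - <<'E'
from h import *
a=snap('scene','s2.png')[130:310,150:420]
cv2.imwrite('pics/s2c.png',cv2.resize(a[:,:,::-1],(783,522),interpolation=cv2.INTER_CUBIC))
E
```

```text
(no output)
```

View pics/s2c.png

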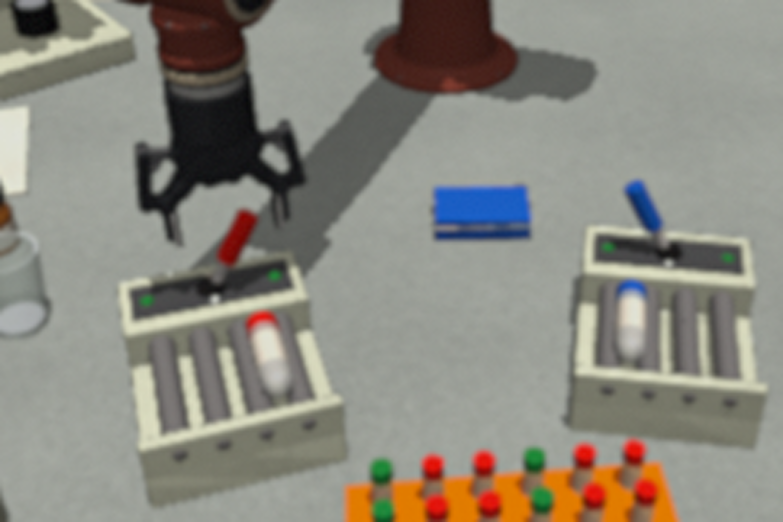

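The fingers straddle the red lever: fingertips at about (178,243) and (280,225), lever tip at (245,213) between them. I'll go 1 cm lower, move to the centre and partly close.

drive_tool(xyz=[[0,0,0.5],[0,0,1],[0,0.6,1],[0,1.2,1],[0,1.7,1],[0,2.2,1],[0,2.2,1]], yaw=[0,0,0,0,0,0,0])

```text
clock: 4.7
ee_pos: [0.6041, -0.2724, 0.1338]
tcp_rot: [0.993, 0.115, 0.0, 0.0]
force: [-0.1, 1.8, 0.7]
gripper_width: 1.0
gripper_force: 0.9
```

drive_tool(xyz=[[0,0,0],[0,0,0],[0,0,0],[0,0,0],[0,0,0],[0,0,0]], yaw=[0,0,0,0,0,0], grip=0.2)

```text
clock: 5.45
ee_pos: [0.6037, -0.2721, 0.1333]
tcp_rot: [0.993, 0.115, 0.0, 0.0]
force: [0.2, 0.1, -1.0]
gripper_width: 0.398
gripper_force: 0.0
```

```bash
python3 - <<'E'
from h import *
a=snap('scene','s3.png')[150:310,160:320]
cv2.imwrite('pics/s3c.png',cv2.resize(a[:,:,::-1],(560,560),interpolation=cv2.INTER_CUBIC))
E
```

```text
(no output)
```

View pics/s3c.png

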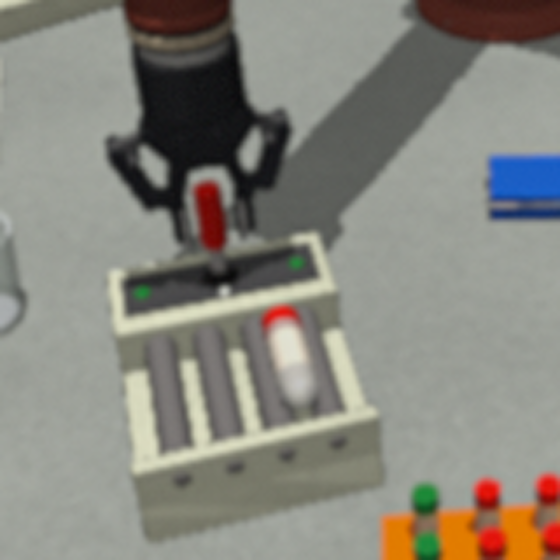

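The red lever stands upright and free between the pads: tip (208,190), base (222,275), in line with the white mark. Next I open, lift and go to blue.

drive_tool(xyz=[[0,0,0],[0,0,0],[0,0,-3],[0,0,-6],[0,0,-9],[0,0,-11.5],[0,0,-11.5]], yaw=[0,0,0,0,0,0,0], grip=-0.2)

```text
clock: 6.38
ee_pos: [0.6049, -0.2727, 0.2514]
tcp_rot: [0.993, 0.115, 0.002, 0.002]
force: [-0.4, 0.4, 0.4]
gripper_width: 0.598
gripper_force: 0.0
```

drive_tool(xyz=[[0.8,-4.7,0],[1.7,-9.4,0],[2.6,-14,0],[3.4,-18.7,0],[4.3,-23.4,0],[5.2,-28,0],[6,-32.7,0],[6.9,-37.4,0],[7.7,-42,0],[7.7,-42,0]], yaw=[3,6,9,12,15,18,21,24,26,26], grip=-1)

```text
clock: 7.62
ee_pos: [0.5817, 0.157, 0.2462]
tcp_rot: [0.994, -0.11, -0.001, 0.0]
force: [-0.6, -0.9, -1.1]
gripper_width: 0.999
gripper_force: 0.0
```

drive_tool(xyz=[[0,0,0],[0,0,0]], yaw=[0,0])

```text
clock: 7.88
ee_pos: [0.583, 0.1533, 0.2476]
tcp_rot: [0.994, -0.112, -0.0, 0.0]
force: [0.1, 0.3, 0.3]
gripper_width: 1.004
gripper_force: 0.0
```

drive_tool(xyz=[[0,0,3],[0,0,5],[0,0,7],[0,0,8.5],[0,0,10],[0,0,11],[0,0,11.5],[0,0,11.5]], yaw=[0,0,0,0,0,0,0,0])

```text
clock: 8.88
ee_pos: [0.583, 0.1545, 0.1332]
tcp_rot: [0.994, -0.112, -0.0, -0.0]
force: [0.2, 0.4, 1.3]
gripper_width: 0.999
gripper_force: 0.0
```

drive_tool(xyz=[[0,-0.6,0],[0,-1.2,0],[0,-1.8,0],[0,-2.3,0],[0,-2.3,0]], yaw=[0,0,0,0,0])

```text
clock: 9.5
ee_pos: [0.5885, 0.1772, 0.1338]
tcp_rot: [0.994, -0.112, 0.001, -0.0]
force: [-1.0, -1.8, 1.4]
gripper_width: 0.996
gripper_force: 0.8
```

drive_tool(xyz=[[0,0,0],[0,0,0],[0,0,0],[0,0,0],[0,0,0],[0,0,0]], yaw=[0,0,0,0,0,0], grip=0.2)

```text
clock: 10.25
ee_pos: [0.5881, 0.1769, 0.1333]
tcp_rot: [0.994, -0.112, -0.0, -0.0]
force: [-0.2, -0.2, 0.1]
gripper_width: 0.401
gripper_force: 0.0
```

```bash
python3 - <<'E'
from h import *
a=snap('scene','s4.png')[140:300,170:430]
cv2.imwrite('pics/s4c.png',cv2.resize(a[:,:,::-1],(780,480),interpolation=cv2.INTER_CUBIC))
E
```

```text
(no output)
```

View pics/s4c.png

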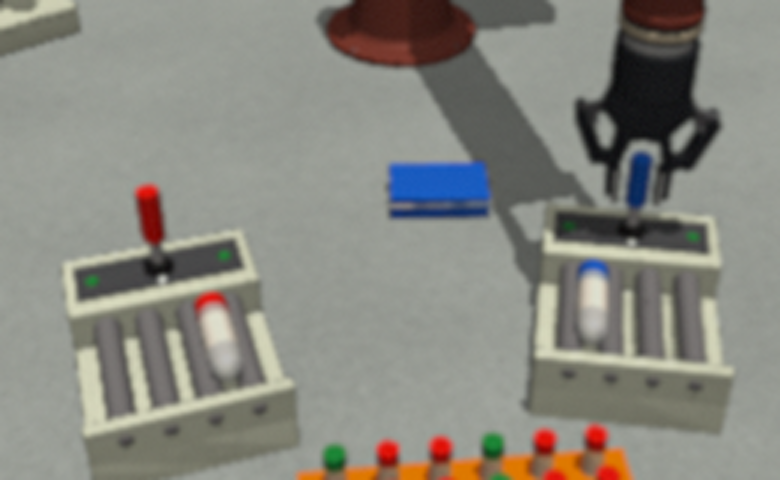

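Both levers are upright: red tip at (148,192) over base (160,265), blue tip at (640,158) over base (632,230). The tubes have not moved. I'll open, lift clear and check once more.

drive_tool(xyz=[[0,0,0],[0,0,0],[0,0,-3],[0,0,-6],[0,0,-9],[0,0,-12],[0,0,-14],[0,0,-14]], yaw=[0,0,0,0,0,0,0,0], grip=-0.2)

```text
clock: 11.3
ee_pos: [0.5889, 0.177, 0.2754]
tcp_rot: [0.994, -0.112, 0.002, -0.001]
force: [0.2, -0.1, -0.8]
gripper_width: 0.599
gripper_force: 0.0
```

```bash
python3 - <<'E'
from h import *
a=snap('scene','s5.png')[140:300,170:430]
cv2.imwrite('pics/s5c.png',cv2.resize(a[:,:,::-1],(780,480),interpolation=cv2.INTER_CUBIC))
E
```

```text
(no output)
```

View pics/s5c.png

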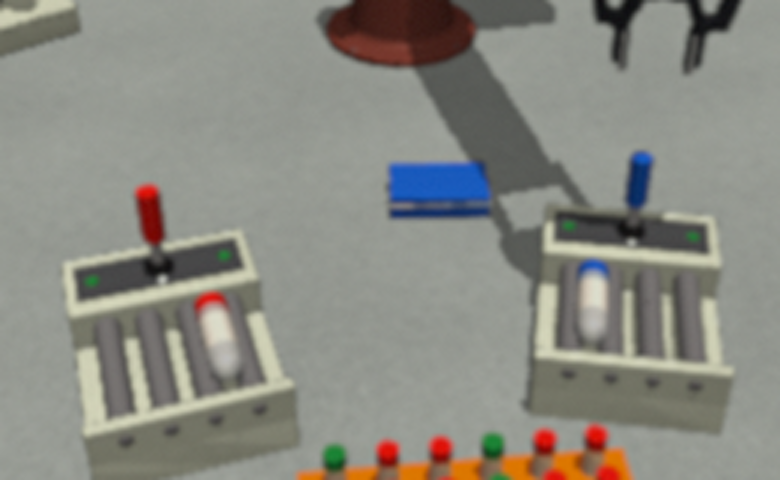

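The gripper is clear at (660,40). Both levers are upright, with tips at (148,192) and (640,158), and the tubes are in place.

```bash
python3 -c "
from plant import robot
print(robot.finish_job())"
```

```text
the job is handed in; nothing more can be done
None
```

Both mixer levers are upright in their centre off position, neither was thrown over to the other side, the tubes are still on their rollers, and the job was handed in at about 11 s with the gripper clear.

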